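# Lock the cassette dock

## Task

Lock the sample dock that has the orange press bar: with closed fingertips push the orange bar fully down into its housing against the spring, through the window of the dark steel keeper plate, and, still holding it down, push the keeper's black wall away from the bar until the plate has slid fully across and covers the bar's end. Then lift off, so that the keeper alone holds the bar down. Do not press the green bar of the other dock.

Things in the scene. Friction and masses are not known exactly. Their poses are not given: they have to be found in the camera images.
- dock_orange: Dock to lock: fixed off-white housing on a teal base, 160 (x) x 92 (y) x 60 mm high. Origin on the table under its middle, z up, +x the way the keeper slides to lock; a cassette juts out 27 mm at the -x end. A well in its top (x -36 to 72, y -27 to 27, 40 mm deep) holds the orange bar and is covered by the dark keeper plate with its window. Lengths below in mm in this frame.
- orange_bar (a joint): Orange bar pressed down, m: 0 up, 0.026 at its stop; moves straight down. It spans x -28 to 34, y -15 to 15; flat top 80 mm above the table when up. Spring: 4.5 N at the start, 12 N at the stop; springs back at once if let go. Beyond 0.020 its top is below the keeper plate, which can slide over its -x end; trapped, it rests at about 0.020. When up it blocks the keeper.
- orange_keeper (a joint): Slide of the keeper plate to +x, m: 0 to 0.003 at start, 0.032 at its stop (locked); 2 N friction, stays put. Plate 6 mm thick, top 66 mm above the table. At 0 its window spans x -33 to 38, y -25 to 25; at the window's +x edge a black wall (x 38 to 47, 60 wide, top 82 high) to push from inside the window, tips in the well. Window and wall move with it; its solid -x end covers the bar.
- green_bar (a joint): How far the green press bar of the other dock is pressed down, m: 0 up. That dock is alike but for its green bar and must not be pressed; the docks' places are swapped at random.

How it is judged:
On the way, in this order (a step that is already met when the one before it is completed fails the run):
1. the orange bar is pushed down below the keeper plate, the keeper still open (value of joint orange_bar above 0.018 m and value of joint orange_keeper below 0.012 m), for 0.05 s.
2. the keeper has slid over the bar (value of joint each of orange_bar, orange_keeper above 0.016 m), for 0.1 s.
At the end, for the whole second after the job is handed in: The orange bar is held at least 16 mm down by its keeper, which has slid at least 16 mm of its 32 mm and is at rest (all of step 2 and velocity of joint orange_keeper below 0.01 m/s); the robot touches nothing.
It fails at once if the green bar is pressed by more than 10 mm (value of joint green_bar above 0.01 m).
It also fails if it takes over 32 s, if anything falls off the work surface, if the arm or the gripper's body presses on something with over 40 N, if the wrist force passes 120 N, or if a joint passes its speed limit or range.

## Robot

A 7-joint arm with a two-finger parallel gripper is mounted at the origin on the work surface. World frame = base frame: x ahead of the robot, y to its left, z up, the work surface at z = 0. Lengths are in m, angles in rad, forces in N, time in s.
With the tool pointing down it reaches from about 0.425 to 0.925 m from the base axis. Payload 6.8 kg.
Tool frame: the origin (TCP) lies at the very end of the fingers, on their centre line; the grasp point (between the pads) lies 19 mm behind it; x points along the fingers, y is the direction in which the jaws open and shut, and the axes are right-handed (so a half turn about x gives the same grasp; the last joint's range is limited). The gripper opens to 85 mm and grips with 20 to 120 N. Pads are 22 mm wide; open, the fingers measure 114 mm over their backs; the gripper's body (76 mm by 85 mm) begins 54 mm behind the grasp point. The pads swing forward as they close: fully open they stand 13 mm farther back than shut.
Start: joints at [-1.306, 0.477, 0.022, 1.555, -0.011, 1.109, -0.083], TCP at [0.246, 0.629, 0.231] pointing down, gripper open.
Joint ranges: [-2.96, 2.96], [-0.34, 2.1], [-1.41, 1.46], [0.24, 2.44], [-1.37, 4.51], [0.17, 1.92], [-2.96, 2.96]. Speed limits (rad/s): [2.39, 2.39, 3.14, 3.14, 3.14, 3.14, 3.14].

## Interface

Orientations are given as a rotation vector (axis times angle).
In Python, from bench import get_obs, grab_frame, camera_info, hand_in gives the robot as it stands.
- The arm moves only by the tool apply_moves, never from a script. Its argument "series" is text: rows parted by semicolons, each of 7 numbers parted by spaces: the turn, a rotation vector about the tool's x, y, z in rad, then the shift along the tool's x, y, z in m, then the opening, from 0 (shut) to 1 (fully open). In form: wx wy wz tx ty tz hand; .... A call has 1 to 12 rows; each row is the pose to reach, as a shift and turn from the pose commanded when the call began, along the tool's axes at that moment; what a row does not reach only later rows make up. A row lasts 1/8 s, in which the tool goes at most 62.5 mm and 10.7 degrees, less where a joint would pass 70% of its speed; a pose out of reach is approached as far as the arm can. A call with a gripper value outside its range is refused whole. The fingers move at their own pace and stop on an object; "force" is the grip in N (left out, the last holds). Time passes only in rows, so rows that repeat a pose let the fingers close. It gives the time, the measured TCP pose, the force and the opening at its end, in the units of the state.
- get_obs(): the state, without advancing time (a new reading comes with each control period).
- grab_frame(name): name is "scene" or "side" or "wrist"; returns the picture (384x512x3 uint8, blue, green, red); there is no depth.
- camera_info(name): a dict with "fov_y" (degrees; the focal length in pixels is half the picture's height over the tangent of half this angle, whatever the lens; pixels are square), "cx", "cy" (the principal point, pixels), "rvec" (rotation vector, rad) and "tvec" (3), from world to camera coordinates, as OpenCV has them. Camera axes: x right, y down, z forward; pixel columns grow to the right and rows downward; lengths in m; the calibration is good to about 2 mm. A picture is of the moment at which its call begins: read the wrist's pose just before it. camera_info takes no time and is no camera call; for the wrist camera it gives the pose at the moment of the call.
- hand_in(): hands the job in, once; it reports no verdict.
The state is a dict: "clock": time; "joints": joint angles; "qvel": joint speeds; "tau": joint torques, N m; "tcp_pos": TCP position; "orientation": TCP orientation; "contact_force": force on the tool from outside, world axes, zero at the start; "moment": the same for the moment, N m; "grip_width": finger opening in m.
Only numpy, scipy, OpenCV 4.12 (cv2) and the standard library are available. Lean on these libraries where they do the work, as an engineer would, in place of code of your own. Each camera call takes 0.05 s, during which the arm holds its last target.

## Working session

There is one attempt and no reset: what is moved stays moved. The work goes in short steps, Python scripts to look and compute and a tool call to move; the robot and the scene stay as the last step left them, time stands still between calls to the robot, and variables do not carry over. Pictures are saved under pics/ and viewed, and the job is handed in when it is done.

Besides the shell and the picture viewer there is one more tool, called after "Request:" as name(argument=value, ...) on one line, values as JSON. apply_moves: Moves the arm, as the interface text tells. Its arguments: {"type":"object","properties":{"series":{"type":"string"},"force":{"type":"number"}},"required":["series"]}

```bash
mkdir -p pics; python3 - <<'E'
from bench import *
import cv2
s=get_obs();print({k:s[k] for k in('clock','tcp_pos','orientation','grip_width','contact_force')})
for n in("scene","side","wrist"):
    print(n,camera_info(n)); cv2.imwrite(f"pics/{n}0.png",grab_frame(n))
E
```

```text
{'clock': 0.0, 'tcp_pos': array([0.24563453, 0.62807174, 0.23032128]), 'orientation': array([ 0.29102343,  1.55115771, -0.29391336]), 'grip_width': 0.08501027860674505, 'contact_force': array([0.55328139, 0.06197326, 0.28256217])}
scene {'fov_y': 53.821384573150645, 'cx': 253.82204247599034, 'cy': 188.6841973690584, 'rvec': array([ 2.28604815,  0.69291791, -0.2666867 ]), 'tvec': array([-0.44052109, -0.1922122 ,  0.89509651])}
side {'fov_y': 45.77440716003483, 'cx': 254.7781769994694, 'cy': 195.21496274629226, 'rvec': array([ 2.18558492, -0.72029141,  0.34758784]), 'tvec': array([-0.4535545 ,  0.23050219,  0.50968804])}
wrist {'fov_y': 60.92880991666143, 'cx': 250.55115253890253, 'cy': 193.05188060602248, 'rvec': array([-2.38355237, -1.62794908, -0.24229246]), 'tvec': array([-0.67421592, -0.03730061,  0.37727238])}
```

View pics/scene0.png

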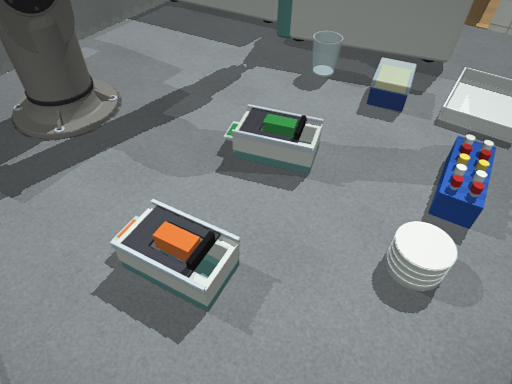

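View pics/side0.png

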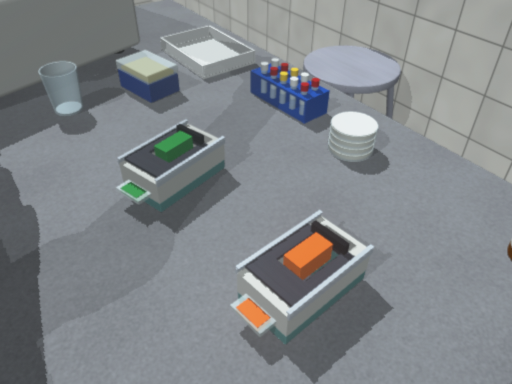

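View pics/wrist0.png

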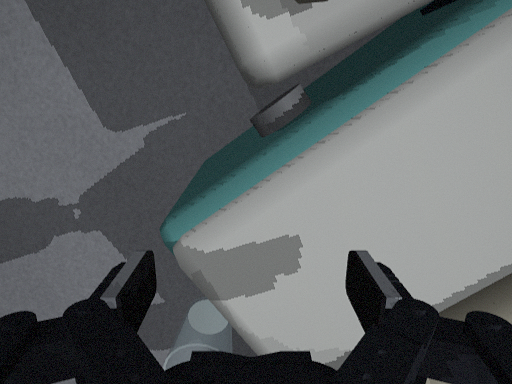

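The orange dock is nearest the scene camera (bar at about (178,241), wall at (203,250)). In the side view its bar is at (308,255). The green dock is farther off, at (282,127) in the scene view.

```bash
cat > h.py <<'E'
import numpy as np,cv2
from bench import *
def ray(n,uv,z,info=None):
    c=info or camera_info(n);f=192/np.tan(np.radians(c['fov_y']/2))
    R=cv2.Rodrigues(c['rvec'])[0];C=-R.T@c['tvec']
    d=R.T@np.array([(uv[0]-c['cx'])/f,(uv[1]-c['cy'])/f,1.])
    return C+d*(z-C[2])/d[2]
def proj(n,P):
    c=camera_info(n);f=192/np.tan(np.radians(c['fov_y']/2))
    K=np.array([[f,0,c['cx']],[0,f,c['cy']],[0,0,1]])
    return cv2.projectPoints(np.float64(P).reshape(-1,1,3),c['rvec'],c['tvec'],K,None)[0][:,0]
E
python3 - <<'E'
from h import *
for n in("scene","side"):
    im=cv2.imread(f"pics/{n}0.png");hsv=cv2.cvtColor(im,cv2.COLOR_BGR2HSV)
    m=cv2.inRange(hsv,(3,150,120),(20,255,255))
    k,l,st,ce=cv2.connectedComponentsWithStats(m)
    for i in range(1,k):
        if st[i,4]<40: continue
        mm=(l==i)
        print(n,st[i],ce[i],np.percentile(hsv[mm][:,2],[5,25,50,75,95]))
    b=1+np.argmax(st[1:,4]);mm=(l==b)
    v=hsv[...,2]
    x,y,w,h=st[b][:4]
    crop=im[y-50:y+h+60,x-70:x+w+60]
    print(x-70,y-50); cv2.imwrite(f"pics/{n}_c.png",cv2.resize(crop,None,fx=4,fy=4,interpolation=cv2.INTER_CUBIC)[:600,:800])
E
```

```text
scene [118 220  18  17  48] [126.5    227.5625] [235. 235. 237. 237. 238.]
scene [ 153  221   47   40 1094] [175.16819013 240.12248629] [126. 128. 236. 237. 241.]
83 171
side [ 284  232   49   47 1349] [308.20830245 254.7227576 ] [129. 139. 231. 234. 235.]
side [237 299  32  28 429] [252.88578089 312.41724942] [213. 236. 237. 237. 238.]
214 182
```

```bash
python3 - <<'E'
from h import *
for n in("scene","side"):
    im=cv2.imread(f"pics/{n}0.png");hsv=cv2.cvtColor(im,cv2.COLOR_BGR2HSV)
    m=cv2.inRange(hsv,(3,150,185),(20,255,255))
    k,l,st,ce=cv2.connectedComponentsWithStats(m)
    b=1+np.argmax(st[1:,4])
    ys,xs=np.nonzero(l==b)
    P=np.array([ray(n,p,.08)[:2] for p in zip(xs,ys)])
    r=cv2.minAreaRect(np.float32(P*1000));print(n,len(xs),'mean',P.mean(0),'rect mm',r, cv2.boxPoints(r).round(1).tolist())
    # cassette
    for i in range(1,k):
        if i!=b and st[i,4]>30: print('cass',st[i],ray(n,ce[i],.03)[:2],ray(n,ce[i],.05)[:2])
    mg=cv2.inRange(hsv,(45,120,60),(75,255,255));k,l,st,ce=cv2.connectedComponentsWithStats(mg)
    b=1+np.argmax(st[1:,4]);print('green',ray(n,ce[b],.075))
E
```

```text
scene 719 mean [ 0.51450309 -0.18138919] rect mm ((513.9308471679688, -181.14926147460938), (61.32481384277344, 29.229013442993164), 5.421523094177246) [[482.0, -169.5], [484.79998779296875, -198.60000610351562], [545.7999877929688, -192.8000030517578], [543.0999755859375, -163.6999969482422]]
cass [118 220  18  17  48] [ 0.4064081 -0.1885584] [ 0.42195962 -0.19706362]
green [0.49822702 0.1339097  0.075     ]
side 804 mean [ 0.51331918 -0.18315853] rect mm ((514.1922607421875, -182.90513610839844), (61.7049674987793, 29.022199630737305), 5.35133171081543) [[482.1000061035156, -171.3000030517578], [484.79998779296875, -200.1999969482422], [546.2999877929688, -194.5], [543.5999755859375, -165.60000610351562]]
cass [237 299  32  28 426] [ 0.420859   -0.18996933] [ 0.41234142 -0.2011472 ]
green [0.49185006 0.13365372 0.075     ]
```

View pics/scene_c.png

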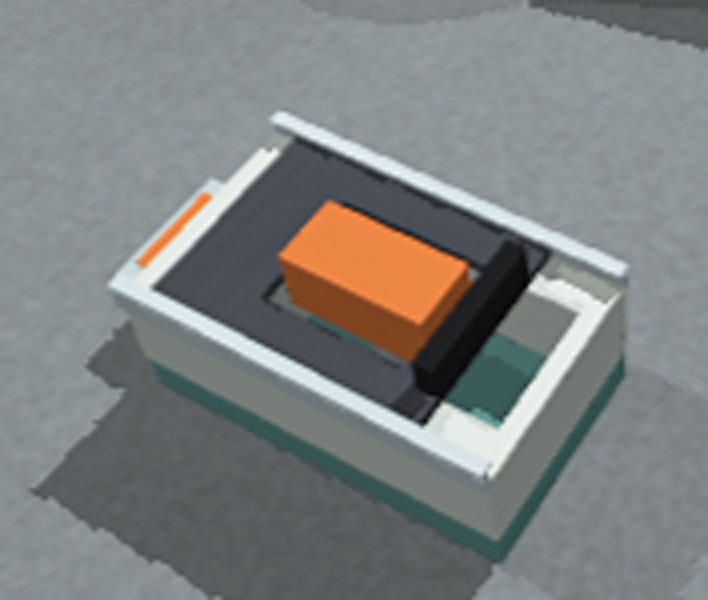

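View pics/side_c.png

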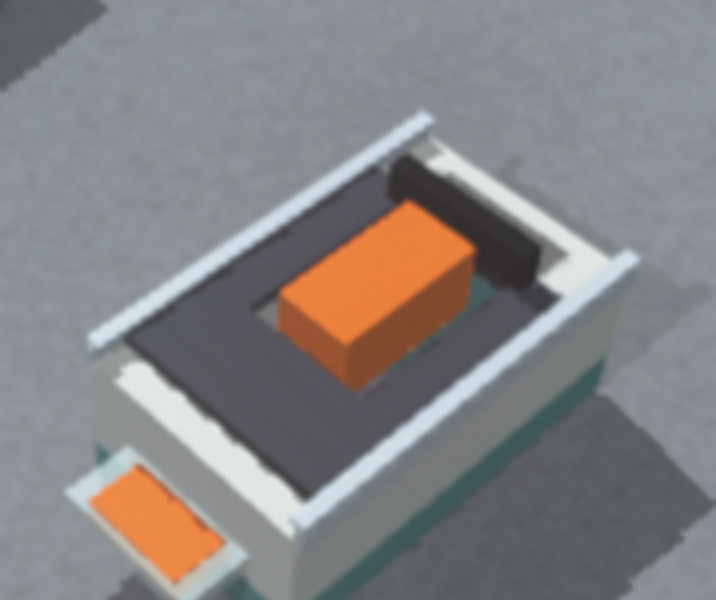

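Both views agree on the bar: centre about (0.514, -0.182), 61.5 x 29 mm against the given 62 x 30, dock yaw about +5.4°, +x away from the robot. Next I work out the approach.

```bash
cat >> h.py <<'E'
from scipy.spatial.transform import Rotation as Ro
YAW=np.radians(5.4);DX=np.array([np.cos(YAW),np.sin(YAW),0]);DY=np.array([-np.sin(YAW),np.cos(YAW),0])
O=np.array([.5141,-.1820,0])-.003*DX
def dock(x,y,z): return O+x*DX+y*DY+np.array([0,0,z])
def todock(p): d=np.array(p)-O; return np.array([d@DX,d@DY,d[2]])*1000
def goal(sg):
    X=np.array([0,0,-1.]);Y=sg*DY;return Ro.from_matrix(np.c_[X,Y,np.cross(X,Y)])
E
python3 - <<'E'
from h import *
s=get_obs();R=Ro.from_rotvec(s['orientation']);print(R.as_matrix().round(3))
for sg in(1,-1):
    print(sg,(R.inv()*goal(sg)).as_rotvec().round(3))
for P in([.42,.30,.23],dock(.020,0,.13)):
    print(P,R.inv().apply(np.array(P)-s['tcp_pos']).round(4))
E
```

```text
[[-0.     0.364  0.931]
 [-0.001  0.931 -0.364]
 [-1.    -0.001  0.   ]]
1 [-0.467 -0.     0.001]
-1 [2.675e+00 2.000e-03 0.000e+00]
[0.42, 0.3, 0.23] [ 0.0009 -0.2422  0.2818]
[ 0.53102455 -0.18040016  0.13      ] [ 0.1015 -0.649   0.5602]
```

Request:
apply_moves(series="-0.05 0 0 0 -0.035 0.04 0; -0.1 0 0 0 -0.07 0.08 0; -0.15 0 0 0 -0.105 0.12 0; -0.2 0 0 0 -0.14 0.16 0; -0.25 0 0 0 -0.175 0.2 0; -0.3 0 0 0 -0.21 0.24 0; -0.35 0 0 0 -0.25 0.285 0; -0.4 0 0 0 -0.3 0.32 0; -0.43 0 0 0 -0.35 0.355 0; -0.467 0 0 0 -0.4 0.39 0; -0.467 0 0 0 -0.45 0.425 0; -0.467 0 0 0 -0.5 0.46 0", force=60)

```text
clock: 1.65
tcp_pos: [0.4922, -0.0065, 0.2314]
orientation: [-0.074, 1.569, 0.074]
contact_force: [0.8, 0.6, -0.2]
grip_width: -0.0002
```

Request:
apply_moves(series="0 0 0 0 -0.06 0.025 0; 0 0 0 0.03 -0.12 0.05 0; 0 0 0 0.06 -0.16 0.07 0; 0 0 0 0.08 -0.16 0.07 0; 0 0 0 0.08 -0.16 0.07 0")

```text
clock: 2.28
tcp_pos: [0.5754, -0.1574, 0.1493]
orientation: [-0.073, 1.574, 0.074]
contact_force: [-0.2, 0.4, -0.1]
grip_width: 0.0002
```

```bash
python3 - <<'E'
from h import *
s=get_obs();R=Ro.from_rotvec(s['orientation'])
print(s['clock'],s['tcp_pos'],todock(s['tcp_pos']),s['grip_width'],s['contact_force'],s['joints'])
print((R.inv()*goal(1)).as_rotvec().round(4))
print(R.inv().apply(dock(.020,0,.10)-s['tcp_pos']).round(4))
for n in("scene","side"): cv2.imwrite(f"pics/{n}1.png",grab_frame(n))
E
```

```text
2.275 [ 0.57536862 -0.15740826  0.14926247] [ 66.31099032  18.71671164 149.26246748] 0.00020345567102311336 [-0.18940255  0.40828728 -0.09130991] [-0.10240967  0.45646462  0.34816999  1.84088407 -0.19537165  0.88223931
  2.00227542]
[-0.0011 -0.0044 -0.0009]
[ 0.0495 -0.0188 -0.0461]
```

Request:
apply_moves(series="0 -0.004 0 0 -0.01 -0.023 0; 0 -0.004 0 0.02 -0.019 -0.046 0; 0 -0.004 0 0.045 -0.019 -0.046 0; 0 -0.004 0 0.05 -0.019 -0.046 0; 0 -0.004 0 0.05 -0.019 -0.046 0")

```text
clock: 3.0
tcp_pos: [0.5337, -0.1799, 0.1023]
orientation: [-0.075, 1.564, 0.075]
contact_force: [0.4, 0.3, 0.7]
grip_width: -0.0001
```

```bash
python3 - <<'E'
from h import *
s=get_obs();R=Ro.from_rotvec(s['orientation'])
print(s['clock'],todock(s['tcp_pos']),s['contact_force'])
print((R.inv()*goal(1)).as_rotvec().round(4))
for n in("scene","side","wrist"): cv2.imwrite(f"pics/{n}2.png",grab_frame(n))
a=[cv2.imread(f"pics/{n}2.png") for n in("scene","side")]
a=[cv2.resize(a[0][130:320,90:270],None,fx=2.2,fy=2.2),cv2.resize(a[1][130:320,220:400],None,fx=2.2,fy=2.2)]
cv2.imwrite("pics/c2.png",np.hstack(a))
E
```

```text
3.0 [ 22.74878783   0.26644138 102.29075186] [0.43915417 0.33365476 0.6874405 ]
[0.0012 0.0054 0.    ]
```

View pics/c2.png

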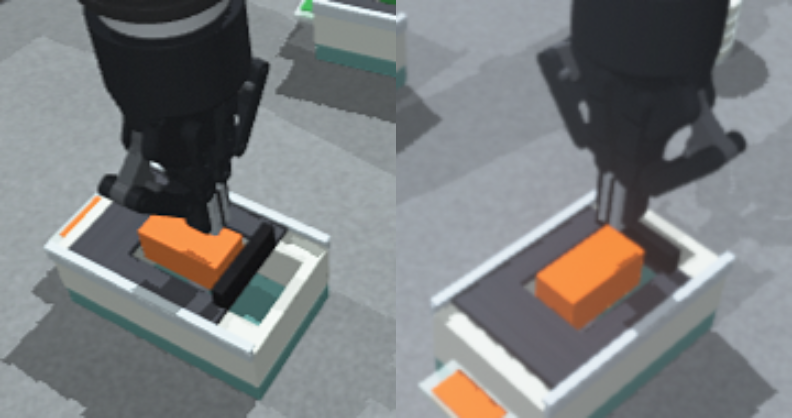

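View pics/wrist2.png

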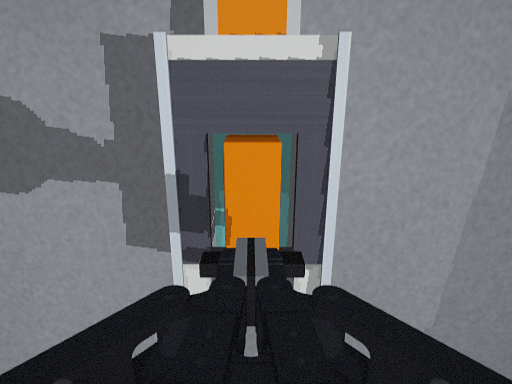

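```bash
python3 - <<'E'
from h import *
for i in range(3):
    s=get_obs();R=Ro.from_rotvec(s['orientation'])
    print(s['clock'],todock(s['tcp_pos']),s['contact_force'],(R.inv()*goal(1)).as_rotvec().round(4),abs(s['qvel']).max())
    if i<2: grab_frame("scene")
E
```

```text
3.15 [ 22.88713886  -0.23451877 102.46019806] [-0.72108747 -0.85460733  0.09545273] [0.0006 0.006  0.0004] 0.004018836970945879
3.2 [ 22.69491184  -0.29531921 102.27518534] [-0.50184384 -0.38403779 -0.56541899] [0.0004 0.0057 0.0004] 0.0042806573582502986
3.25 [ 22.50932584  -0.31350904 102.10488513] [-0.21165378 -0.29637919  0.17502385] [0.0003 0.0054 0.0003] 0.005639211743334821
```

Request:
apply_moves(series="0 0.003 0 0.01 0 -0.003 0; 0 0.003 0 0.02 0 -0.003 0; 0 0.003 0 0.026 0 -0.003 0; 0 0.003 0 0.032 0 -0.003 0; 0 0.003 0 0.038 0 -0.003 0; 0 0.003 0 0.043 0 -0.003 0; 0 0.003 0 0.043 0 -0.003 0; 0 0.003 0 0.043 0 -0.003 0")

```text
clock: 4.25
tcp_pos: [0.5297, -0.1808, 0.0585]
orientation: [-0.073, 1.569, 0.074]
contact_force: [-3.0, 2.2, 10.9]
grip_width: -0.0001
```

```bash
python3 - <<'E'
from h import *
for i in range(3):
    s=get_obs();R=Ro.from_rotvec(s['orientation'])
    print(s['clock'],todock(s['tcp_pos']),s['contact_force'],(R.inv()*goal(1)).as_rotvec().round(4))
    if i<2: cv2.imwrite(f"pics/{i}_3.png",grab_frame(["scene","side"][i]))
a=[cv2.imread(f"pics/{n}_3.png") for n in(0,1)]
a=[cv2.resize(a[0][130:320,90:270],None,fx=2.2,fy=2.2),cv2.resize(a[1][130:320,220:400],None,fx=2.2,fy=2.2)]
cv2.imwrite("pics/c3.png",np.hstack(a))
E
```

```text
4.25 [18.67845249 -0.29729799 58.54167928] [-3.0426666   2.21251899 10.88356176] [-0.0004  0.0003 -0.0006]
4.3 [18.67956757 -0.2384236  58.56509458] [-3.83400491  0.8142519  11.03039692] [-0.0003  0.0003 -0.0007]
4.35 [18.70343256 -0.25846347 58.60225449] [-3.14639556  0.95964403 10.20307548] [-0.0004  0.0004 -0.0006]
```

View pics/c3.png

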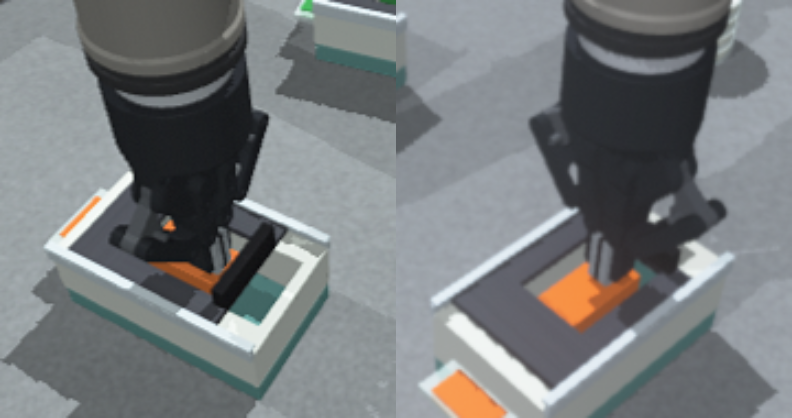

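The bar is down about 21 mm and the force (10.9 N) fits the spring; the keeper is still open. I press on to the stop.

Request:
apply_moves(series="0 0 0 0.003 0 0 0; 0 0 0 0.005 0 0 0; 0 0 0 0.005 0 0 0; 0 0 0 0.005 0 0 0")

```text
clock: 4.85
tcp_pos: [0.5298, -0.1808, 0.0541]
orientation: [-0.073, 1.569, 0.074]
contact_force: [-4.5, 1.3, 14.0]
grip_width: -0.0001
```

```bash
python3 - <<'E'
from h import *
s=get_obs();print(s['clock'],todock(s['tcp_pos']),s['contact_force'])
E
```

```text
4.85 [18.75523005 -0.30334754 54.05452641] [-4.47945825  1.28990671 14.03541643]
```

Request:
apply_moves(series="0 0 0 0 0 0.004 0; 0 0 0 0 0 0.008 0; 0 0 0 0 0 0.012 0; 0 0 0 0 0 0.016 0; 0 0 0 0 0 0.02 0; 0 0 0 0 0 0.024 0; 0 0 0 0 0 0.024 0")

```text
clock: 5.72
tcp_pos: [0.5493, -0.18, 0.0536]
orientation: [-0.071, 1.577, 0.073]
contact_force: [-14.3, -0.2, 22.4]
grip_width: 0.0001
```

```bash
python3 - <<'E'
from h import *
for i in range(3):
    s=get_obs();R=Ro.from_rotvec(s['orientation'])
    print(s['clock'],todock(s['tcp_pos']),s['contact_force'],(R.inv()*goal(1)).as_rotvec().round(4))
    if i<2: cv2.imwrite(f"pics/{i}_4.png",grab_frame(["scene","side"][i]))
a=[cv2.imread(f"pics/{n}_4.png") for n in(0,1)]
a=[cv2.resize(a[0][130:320,90:270],None,fx=2.2,fy=2.2),cv2.resize(a[1][130:320,220:400],None,fx=2.2,fy=2.2)]
cv2.imwrite("pics/c4.png",np.hstack(a))
E
```

```text
5.725 [38.25582162 -1.35740218 53.63555397] [-14.25676661  -0.22372769  22.44824382] [-0.0025 -0.0071 -0.0016]
5.775 [38.2220494  -1.39156075 53.61495572] [-15.0759022   -0.43282775  22.02567193] [-0.0026 -0.007  -0.0015]
5.825 [38.23498708 -1.38388992 53.61725306] [-14.49478749  -1.24151592  22.56323737] [-0.0026 -0.0069 -0.0015]
```

View pics/c4.png

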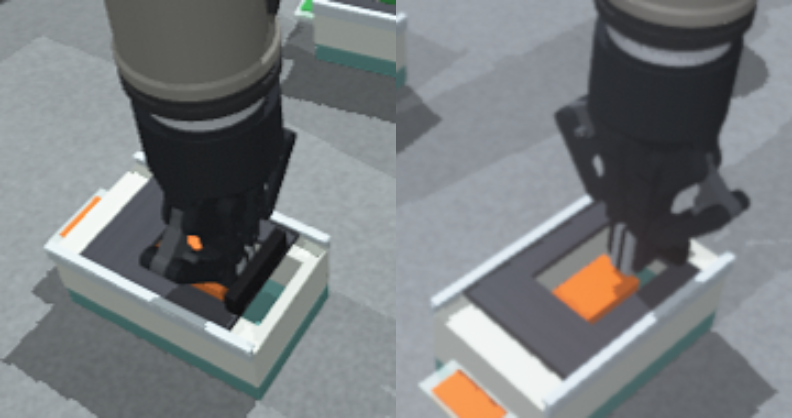

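The keeper has slid about 8–10 mm and moves with the tips. I continue.

Request:
apply_moves(series="0 0 0 -0.001 0 0.004 0; 0 0 0 -0.001 0.001 0.008 0; 0 0 0 -0.001 0.001 0.012 0; 0 0 0 -0.001 0.001 0.016 0; 0 0 0 -0.001 0.001 0.018 0; 0 0 0 -0.001 0.001 0.018 0")

```text
clock: 6.58
tcp_pos: [0.5687, -0.1772, 0.0533]
orientation: [-0.073, 1.574, 0.072]
contact_force: [-7.0, -2.8, 3.3]
grip_width: -0.0001
```

```bash
python3 - <<'E'
from h import *
for i in range(3):
    s=get_obs();R=Ro.from_rotvec(s['orientation'])
    print(s['clock'],todock(s['tcp_pos']),s['contact_force'],(R.inv()*goal(1)).as_rotvec().round(4))
    if i<2: cv2.imwrite(f"pics/{i}_5.png",grab_frame(["scene","side"][i]))
a=[cv2.imread(f"pics/{n}_5.png") for n in(0,1)]
a=[cv2.resize(a[0][130:320,90:270],None,fx=2.2,fy=2.2),cv2.resize(a[1][130:320,220:400],None,fx=2.2,fy=2.2)]
cv2.imwrite("pics/c5.png",np.hstack(a))
E
```

```text
6.575 [57.81393494 -0.40647679 53.30779547] [-7.0228545  -2.78007679  3.29984543] [-0.0019 -0.0045 -0.0001]
6.625 [57.82149486 -0.39833465 53.29403663] [-5.90499399 -2.93916093  4.11924859] [-0.0018 -0.0044 -0.0001]
6.675 [57.84670962 -0.37821905 53.31889846] [-5.90965677 -2.15145678  3.80125826] [-0.0019 -0.0043 -0.0001]
```

View pics/c5.png

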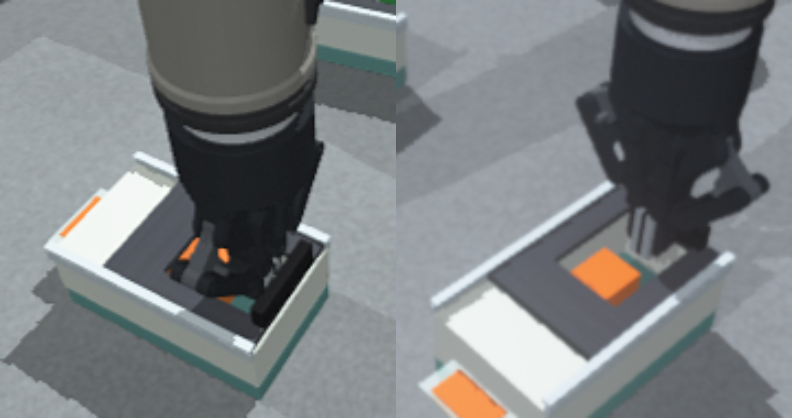

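The bar is off the tips and trapped under the plate, with the keeper at roughly 28 mm. I nudge it to its stop, back off, and lift.

Request:
apply_moves(series="0 0 0 0 0 0.002 0; 0 0 0 0 0 0.004 0; 0 0 0 0 0 0.005 0; 0 0 0 0 0 0.005 0")

```text
clock: 7.18
tcp_pos: [0.5697, -0.177, 0.0528]
orientation: [-0.071, 1.581, 0.073]
contact_force: [-15.7, -1.5, 11.7]
grip_width: -0.0
```

```bash
python3 - <<'E'
from h import *
s=get_obs();print(s['clock'],todock(s['tcp_pos']),s['contact_force'])
E
```

```text
7.175 [58.86112857 -0.28040374 52.76936901] [-15.70557215  -1.50162764  11.69657073]
```

Force rose to 16 N with only about 1 mm of travel, so the keeper is at its stop. I back off and lift.

Request:
apply_moves(series="0 0 0 0 0 -0.004 0; 0 0 0 0 0 -0.008 0; 0 0 0 0 0 -0.008 0; 0 0 0 -0.01 0 -0.008 0; 0 0 0 -0.03 0 -0.008 0; 0 0 0 -0.06 0 -0.008 0; 0 0 0 -0.1 0 -0.008 0; 0 0 0 -0.14 0 -0.008 0; 0 0 0 -0.17 0.04 -0.008 0; 0 0 0 -0.17 0.08 -0.008 0; 0 0 0 -0.17 0.08 -0.008 0; 0 0 0 -0.17 0.08 -0.008 0")

```text
clock: 8.68
tcp_pos: [0.5613, -0.0971, 0.2254]
orientation: [-0.074, 1.567, 0.073]
contact_force: [-0.3, 0.1, -0.1]
grip_width: 0.0003
```

```bash
python3 - <<'E'
from h import *
s=get_obs();print(s['clock'],todock(s['tcp_pos']),s['contact_force'])
for i in range(2): cv2.imwrite(f"pics/{i}_6.png",grab_frame(["scene","side"][i]))
a=[cv2.imread(f"pics/{n}_6.png") for n in(0,1)]
for n,im in zip(("scene","side"),a):
    hsv=cv2.cvtColor(im,cv2.COLOR_BGR2HSV)
    m=cv2.inRange(hsv,(3,150,185),(20,255,255));k,l,st,ce=cv2.connectedComponentsWithStats(m)
    for i in range(1,k):
        if st[i,4]>60:
            ys,xs=np.nonzero(l==i);P=np.array([todock(ray(n,p,.06)) for p in zip(xs,ys)])
            print(n,st[i],'x',P[:,0].min(),P[:,0].max(),'y',P[:,1].min(),P[:,1].max())
a=[cv2.resize(a[0][130:320,90:270],None,fx=2.2,fy=2.2),cv2.resize(a[1][130:320,220:400],None,fx=2.2,fy=2.2)]
cv2.imwrite("pics/c6.png",np.hstack(a))
E
```

```text
8.675 [ 57.9314211   80.05863903 225.36569058] [-0.32295261  0.08476742 -0.08687322]
scene [170 237  31  23 402] x -1.247769842716142 33.69455652469566 y -13.282929731469721 15.536365242705083
side [301 243  29  22 358] x 4.372710870296071 33.889093646659866 y -15.38902246421248 13.561671191436222
side [237 299  32  28 425] x -114.24917381419063 -94.88731902654466 y -32.336499369189 3.925656693881692
```

View pics/c6.png

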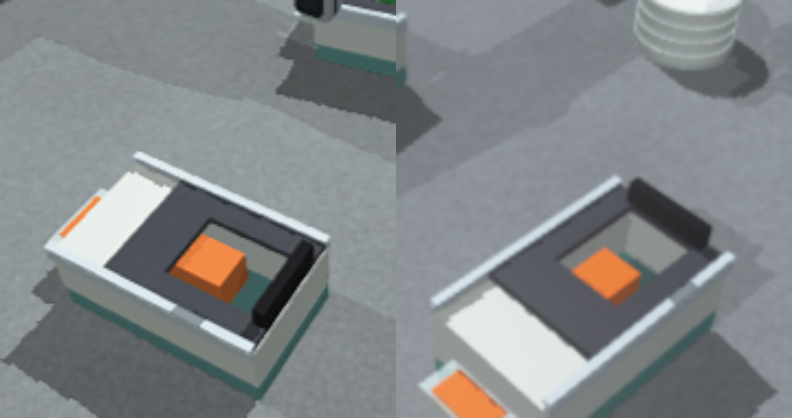

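The bar end fits at 60 mm height (+x end at 33.8 of 34 mm, y within ±15), and the window's -x edge is at about -1 mm, so the keeper is at about 32 mm. The arm is clear.

```bash
python3 -c "
from bench import *
print(hand_in())"
```

```text
the job is handed in; nothing more can be done
None
```

The orange dock is locked and the job is handed in. The hand-in gives no verdict, so this rests on my own checks.

**What I did:** I located the bar in two views, which agreed to within 2 mm. I pressed it to its stop with closed fingertips; the tip read 54 mm above the table, and the force fitted the spring. I then slid the keeper by its wall until the force rose at the stop, backed off and lifted clear. The clock was at about 8.8 s of the 32 s allowed.

**Last checks:**
- **Bar:** both views fit its top at 60 mm above the table, about 20 mm down, held by the plate.
- **Keeper:** the window's -x edge is at about -1 mm in the scene view, so the keeper has slid about 32 mm. In the side view the plate's edge hides more of the bar, so that view gave no separate figure.
- **Robot:** the tool is clear of the dock, with a contact force of about 0.3 N (sensor noise level).
- **Green dock:** the tool never went down near it. I did not measure the green bar again.

Nothing else disagreed. The arm trailed its commanded position by 2–3 mm, which I allowed for.

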